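# Swing the fruit chute to the empty bowl and open its gate

## Task

Push the swinging chute round with a fingertip until its mouth hangs over the middle of the empty bowl, and then push the gate's bent steel arm aside as far as it goes, so that both waiting loquats roll down the chute into that bowl and come to rest there. Grasp and lift nothing: do not touch the fruit, and leave the chute over the bowl, and the bowls and everything else on the table where they stand.

Things in the scene. Friction and masses are not known exactly. Their poses are not given: they have to be found in the camera images.
- stand: Fixed bench feeder. Origin on the table under the vertical axis on which the chute swings; its +x runs level from that axis towards the feeding trough (roughly away from the robot), z up; yaw varies by up to 0.25 rad. Steel base plate 250 x 100 x 8 mm, a round post under the axis and a square one at x = 150 mm.
- trough_end (a point): On the swing axis at the low end of the fixed white trough, 190 mm above the table. The trough, 56 mm wide, walls 16 mm high, runs from x = 194 mm of the stand (floor 220 mm above the table) down to x = 24; from there to x = -26 it has no floor and fruit drops on to the chute's head. End plate at x = -28, top 236 mm above the table.
- chute (a joint): Swing of the chute, rad, positive anticlockwise from above, -1.15 to 1.15, starts at -0.6 to -0.3. It points along (-cos q, -sin q) of the stand's x, y: at 0 roughly to the robot. White open channel, 62 mm wide outside, walls 34 mm high, sloping down 18 degrees from the axis to its mouth. Stiff: 0.2 N m turns it (1.6 N at 125 mm from the axis); it stays where left.
- chute_push (a point): Mid-width of the chute, 125 mm out from the swing axis, 120 mm above the table: its side walls can be pushed here from either side. Their outer faces are 31 mm to either side of this point; here their top edge is 135 mm and their lower edge 95 mm above the table. Its x axis points level back to the swing axis.
- chute_mouth (a point): Centre of the mouth, 160 mm out from the swing axis, 82 mm above the table. The floor of the chute has ended here, an end plate 26 mm further out stops the fruit, and it falls straight down.
- gate (a joint): Angle of the gate in rad, 0 shut (as it starts) to 1.45 fully open against its stop, anticlockwise from above. Light: 0.06 N m, stays where it is left. The fruit passes from about 1.2 on.
- gate_hinge (a point): On the gate's vertical hinge, mid height, 220 mm above the table, at x = 50, y = -42 mm of the stand. One bent steel lever, 24 mm high (208 to 232 above the table), 6 thick: a 58 mm blade, at angle 0 across the trough along the stand's +y; and a 100 mm pushing arm, at angle 0 along (-0.707, -0.707) of the stand's x, y. To open, its end goes towards the stand's +x, -y.
- gate_tip (a point): Outer end of the gate's pushing arm, 100 mm from the hinge, at mid height (220 mm above the table); a steel pin 12 mm across stands there.
- fruit1_center (a point): Centre of the first loquat, an orange ball of 42 mm, 40 g, waiting in the trough against the gate's blade.
- fruit2_center (a point): Centre of the second loquat, 42 mm, 40 g, waiting just behind the first.
- fruit1: The first loquat; origin at its centre.
- fruit2: The second loquat; origin at its centre.
- empty_bowl: The empty one of three like red plastic bowls, 124 mm across the rim, 48 mm high, wall 3 mm; origin at the centre of its underside. They stand loose on the table under the mouth's arc, about 162 mm from the swing axis, near swing angles -0.95, 0 and 0.95 rad; which one is empty varies.
- full_bowl_a: Like bowl, full of loquats (62 mm high in all). Origin at the centre of its underside.
- full_bowl_b: Like bowl, full of loquats (62 mm high in all). Origin at the centre of its underside.
- tape_roll: Roll of brown packing tape lying flat, 84 mm across, 40 mm high, beside the stand on its -y side below the gate's arm. Origin under its centre.
- jar: Closed jar, 56 mm across, 75 mm high, beside the stand on its +y side. Origin under its centre.
- cup: White plastic cup, 72 mm across, 85 mm high, on the left of the table.
- brush: Hand brush lying on the right of the table.
- carton: Cardboard carton 110 x 75 x 50 mm, on the left of the table.
- bottle: Bottle, 52 mm across, 130 mm high, on the right of the table.
Not all that is in view belongs to the job. What is shaped like the fruit2 but white is not meant. What is shaped like the fruit1 but turquoise is not meant.

How it is judged:
On the way, in this order (a step that is already met when the one before it is completed fails the run):
1. the chute's mouth is over the middle of the empty bowl (within 30 mm), the gate still shut (horizontal distance between chute_mouth and empty_bowl below 0.03 m and value of joint gate below 0.2 rad), for 0.3 s.
2. the gate has been pushed open (past 1.2 rad) (value of joint gate above 1.2 rad), for 0.1 s.
At the end, for the whole second after the job is handed in: Both loquats lie at rest in the empty bowl (centres within 45 mm of its axis and under 60 mm above its underside), which stands upright; the chute's mouth is within 35 mm of over the bowl's centre, and the gate is open past 1.1 rad (horizontal distance between each of fruit1_center, fruit2_center and empty_bowl below 0.045 m and z of each of fruit1_center, fruit2_center in the frame of empty_bowl below 0.06 m and linear speed of each of fruit1, fruit2 below 0.05 m/s and horizontal distance between chute_mouth and empty_bowl below 0.035 m and value of joint gate above 1.1 rad and angle between empty_bowl's own z axis and vertical below 0.1 rad); the robot touches nothing.
It fails at once if the fingers or the arm touch a loquat (contact force between any of the fingers, the arm and fruit1 above 0.5 N or contact force between any of the fingers, the arm and fruit2 above 0.5 N).
It fails at once if a bowl is shifted by more than 15 mm or lifted (distance of any of empty_bowl, full_bowl_a, full_bowl_b from where it was at the start of the episode above 0.015 m).
It fails at once if another thing on the table is shifted by more than 20 mm (distance of any of tape_roll, jar, cup, brush, carton, bottle from where it was at the start of the episode above 0.02 m).
It also fails if it takes over 61 s, if anything falls off the work surface, if the arm or the gripper's body presses on something with over 40 N, if the wrist force passes 120 N, or if a joint passes its speed limit or range.

## Robot

A 6-joint arm with a two-finger parallel gripper is mounted at the origin on the work surface. World frame = base frame: x ahead of the robot, y to its left, z up, the work surface at z = 0. Lengths are in m, angles in rad, forces in N, time in s.
With the tool pointing down it reaches from about 0.375 to 0.9 m from the base axis. Payload 3.1 kg.
Tool frame: the origin (TCP) lies at the very end of the fingers, on their centre line; the grasp point (between the pads) lies 19 mm behind it (tcp_to_grasp is the distance from the TCP to the grasp point, in m); z points along the fingers, y is the direction in which the jaws open and shut (so a half turn about z gives the same grasp; the last joint's range is limited). The gripper opens to 85 mm and grips with 20 to 120 N. Pads are 22 mm wide; open, the fingers measure 114 mm over their backs; the gripper's body (76 mm by 85 mm) begins 54 mm behind the grasp point. The pads swing forward as they close: fully open they stand 13 mm farther back than shut.
Start: joints at [-1.379, 0.527, 1.433, -0, 1.181, -0.178], TCP at [0.226, -0.583, 0.231] pointing down, gripper open.
Joint ranges: [-3.08, 3.08], [-0.75, 2.2], [0.22, 2.44], [-1.43, 4.57], [0, 2.65], [-2.85, 2.85]. Speed limits (rad/s): [2.79, 2.79, 3.14, 3.14, 3.14, 3.14].

## Interface

Orientations are given as a unit quaternion [x, y, z, w].
In Python, from station import sense, snapshot, camera_info, sign_off, tcp_to_grasp gives the robot as it stands.
- The arm moves only by the shell command python3 -m inch 'ROWS' [FORCE]. ROWS is JSON, a list of rows, each a list of 3 entries, a list of its own where there are three numbers: the closure, from -1 (fully open) to 1 (shut), so that 0 is half open, then the shift along the tool's x, y, z normalised to -1 to 1, where 1 is 10 cm, then the turn, a rotation vector about the tool's x, y, z normalised to -1 to 1, where 1 is 360 degrees. In form: [[jaw, [dx, dy, dz], [ax, ay, az]], ...]. A call has 1 to 20 rows; each row is the pose to reach, as a shift and turn from the pose commanded when the call began, along the tool's axes at that moment, turning the shorter way round; what a row does not reach only later rows make up. A row lasts 1/10 s, in which the tool goes at most 50 mm and 8.59 degrees, less where a joint would pass 70% of its speed; a pose out of reach is approached as far as the arm can. A call with a number of a shift or a turn outside -1 to 1 is refused whole. A call with a gripper value outside its range is refused whole. The fingers move at their own pace and stop on an object; FORCE is the grip in N (left out, the last holds). Time passes only in rows, so rows that repeat a pose let the fingers close. It gives the time, the measured TCP pose, the force and the opening at its end, in the units of the state.
- sense(): the state, without advancing time (a new reading comes with each control period).
- snapshot(name): name is "scene" or "top"; returns (picture, depth): 420x560x3 uint8, blue, green, red; 420x560 float32, m along the optical axis (not along the pixel's ray), 0 where there is no reading.
- camera_info(name): a dict with "K" (3x3 intrinsics, pixels), "origin" and "orientation" of the camera in the world. Camera axes: x right, y down, z forward; pixel columns grow to the right and rows downward; lengths in m; the calibration is good to about 2 mm. A picture is of the moment at which its call begins. camera_info takes no time and is no camera call.
- sign_off(): hands the job in, once; it reports no verdict.
The state is a dict: "t": time; "q": joint angles; "qd": joint speeds; "tau": joint torques, N m; "tcp_pos": TCP position; "tool_rot": TCP orientation; "force": force on the tool from outside, world axes, zero at the start; "ft_torque": the same for the moment, N m; "finger_gap": opening from 0.0 (shut) to 1.0 (fully open).
Only numpy, scipy, OpenCV 4.12 (cv2) and the standard library are available. Lean on these libraries where they do the work, as an engineer would, in place of code of your own. Each camera call takes 0.05 s, during which the arm holds its last target.

## Working session

There is one attempt and no reset: what is moved stays moved. The work goes in short steps, Python scripts to look and compute and a shell command to move; the robot and the scene stay as the last step left them, time stands still between calls to the robot, and variables do not carry over. Pictures are saved under pics/ and viewed, and the job is handed in when it is done.

```bash
ls; mkdir -p pics
python3 - <<'E'
from station import *
import cv2,numpy as np
print(sense())
for n in("scene","top"):
    p,d=snapshot(n); cv2.imwrite(f"pics/{n}0.png",p); np.save(f"pics/{n}0.npy",d); print(n,camera_info(n))
E
```

```text
pics
{'t': 0.0, 'q': array([-1.37951567e+00,  5.28486576e-01,  1.43391341e+00,  1.24136911e-05,
        1.18139005e+00, -1.78508279e-01]), 'qd': array([-7.24304204e-04, -5.04890372e-04,  1.75144299e-03,  7.22379894e-05,
        1.06791914e-03, -1.30850907e-03]), 'tau': array([-6.42633095e-04, -4.42354882e+01, -1.78024006e+01, -3.14472090e-04,
        8.40545457e-03,  2.95379870e-06]), 'tcp_pos': array([ 0.22577352, -0.58202439,  0.23031755]), 'tool_rot': array([ 9.82955499e-01,  1.83840367e-01, -1.27691273e-06, -1.09870075e-03]), 'force': array([ 0.19431808, -1.00123532,  0.2024342 ]), 'ft_torque': array([ 0.03591118, -0.03057232,  0.00286637]), 'finger_gap': 0.9994830334680155}
scene {'K': array([[407.07178365,   0.        , 278.63958031],
       [  0.        , 407.07178365, 212.26892428],
       [  0.        ,   0.        ,   1.        ]]), 'origin': array([ 1.15831036, -0.01827542,  0.9224919 ]), 'orientation': array([ 0.67115919,  0.65628071, -0.23888772, -0.248543  ])}
top {'K': array([[404.39763376,   0.        , 278.03517863],
       [  0.        , 404.39763376, 212.8444832 ],
       [  0.        ,   0.        ,   1.        ]]), 'origin': array([ 0.36252235, -0.00668385,  1.32681648]), 'orientation': array([-0.70428029,  0.706923  , -0.05212088,  0.03914786])}
```

View pics/scene0.png

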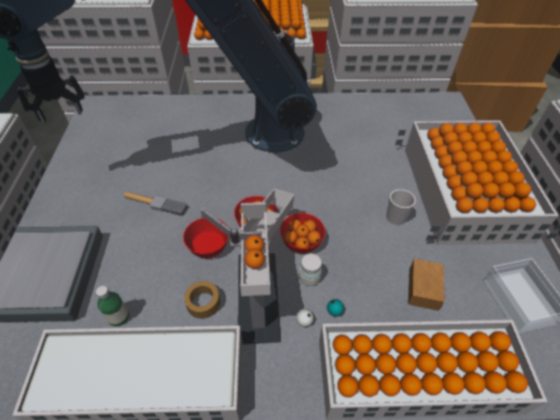

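View pics/top0.png

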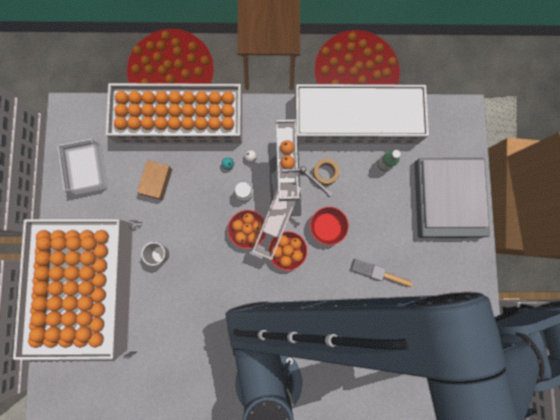

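```bash
cat > h.py <<'E'
import numpy as np,cv2
from scipy.spatial.transform import Rotation as R
from station import *
C={n:camera_info(n) for n in("scene","top")}
def ray(n,u,v):
    c=C[n]; d=R.from_quat(c["orientation"]).apply(np.linalg.inv(c["K"])@[u,v,1.]); return np.array(c["origin"]),d
def onz(n,u,v,z):
    o,d=ray(n,u,v); return o+d*(z-o[2])/d[2]
def proj(n,P):
    c=C[n]; p=R.from_quat(c["orientation"]).inv().apply(np.array(P)-c["origin"]); p=(c["K"]@p.T).T if p.ndim>1 else c["K"]@p
    return (p/p[...,2:])[...,:2]
def cloud(n,d):
    v,u=np.mgrid[:420,:560]; c=C[n]
    p=np.stack([(u-c["K"][0,2])/c["K"][0,0]*d,(v-c["K"][1,2])/c["K"][1,1]*d,d],-1)
    return R.from_quat(c["orientation"]).apply(p.reshape(-1,3)).reshape(420,560,3)+c["origin"]
E
python3 - <<'E'
from h import *
p=cv2.imread("pics/top0.png"); q=cv2.resize(p[105:285,200:380],None,fx=3.3,fy=3.3,interpolation=2); cv2.imwrite("pics/c1.png",q)
p2=cv2.imread("pics/scene0.png"); cv2.imwrite("pics/c2.png",cv2.resize(p2[180:340,170:350],None,fx=3.7,fy=3.7,interpolation=2))
for n,f in(("top",p),("scene",p2)):
    P=cloud(n,np.load(f"pics/{n}0.npy"))
    hsv=cv2.cvtColor(f,cv2.COLOR_BGR2HSV)
    for nm,lo,hi in(("red",(0,190,60),(6,255,255)),("orange",(7,150,120),(18,255,255))):
        m=cv2.inRange(hsv,lo,hi)
        if nm=="red": m|=cv2.inRange(hsv,(172,190,60),(180,255,255))
        k,l,s,c=cv2.connectedComponentsWithStats(m)
        for i in range(1,k):
            u,v=c[i]
            if s[i,4]>40 and 170<u<370 and 100<v<300:
                print(n,nm,s[i],c[i].round(1),np.median(P[l==i],0).round(3), onz(n,u,v,.045).round(3))
E
```

```text
top orange [ 115   92  118   37 3111] [173.5 109.9] [0.851 0.298 0.095] [0.871 0.312 0.045]
top orange [281 141  13  12 115] [286.8 146.9] [ 0.686 -0.052  0.245] [ 0.746 -0.06   0.045]
top orange [281 155  13  13 121] [287.2 161.6] [ 0.646 -0.053  0.237] [ 0.697 -0.061  0.045]
top orange [232 213  29  30 575] [245.7 228.1] [0.481 0.071 0.046] [0.48  0.072 0.045]
top orange [275 235  28  32 594] [288.8 250.6] [ 0.407 -0.062  0.046] [ 0.409 -0.064  0.045]
scene red [298 214  26  21 170] [310.8 221.5] [0.432 0.096 0.035] [0.449 0.093 0.045]
scene red [192 220  35  35 878] [206.8 238.1] [ 0.472 -0.198  0.004] [ 0.501 -0.19   0.045]
scene red [289 242  30   8  86] [302.4 246. ] [0.53  0.065 0.042] [0.532 0.065 0.045]
scene orange [289 219  31  29 614] [303.8 233.3] [0.492 0.07  0.044] [0.49  0.071 0.045]
scene orange [245 235  19  33 491] [253.7 251. ] [ 0.685 -0.054  0.238] [ 0.545 -0.064  0.045]
```

View pics/c1.png

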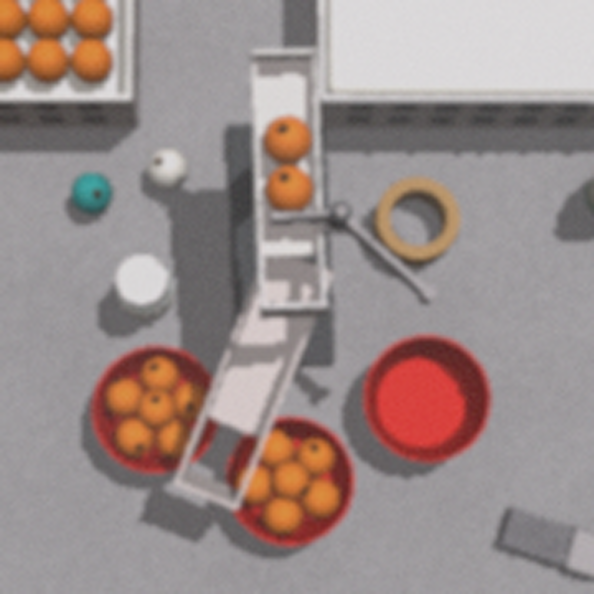

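View pics/c2.png

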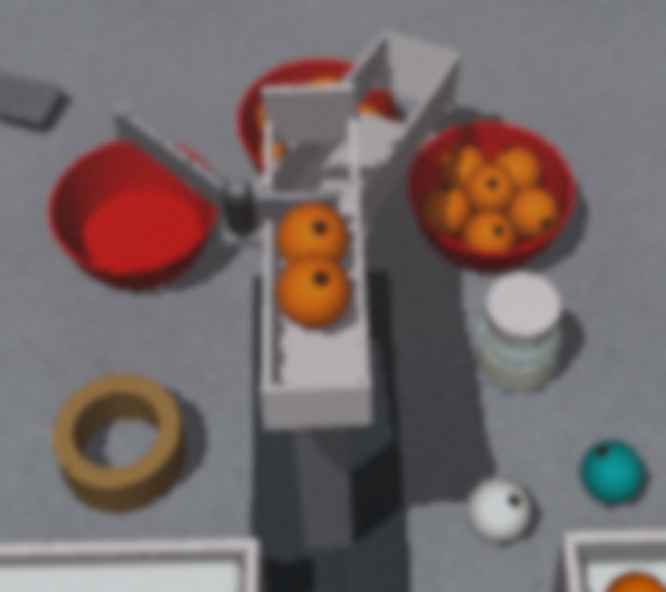

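Run:
```python
from h import *
f=lambda x,y:(200+(x+.5)/3.3-.5,105+(y+.5)/3.3-.5)
A=onz("top",*f(284.5,52),.236);B=onz("top",*f(295.5,307),.236)
print(A,B,np.linalg.norm(A-B))
e=(A-B)[:2];e/=np.linalg.norm(e);yaw=np.arctan2(e[1],e[0]);n=np.array([-e[1],e[0]])
ax1=B[:2]+.028*e; print("yaw",yaw,"axis",ax1)
# hinge
H=onz("top",*f(341,211),.232)[:2]; print("axis from hinge",H-.05*e+.042*n,H)
T=onz("top",*f(430,296),.226); print("tip",T, np.linalg.norm(T[:2]-H), (T[:2]-H)@e,(T[:2]-H)@n)
b=onz("top",*f(427,399),.048); print("empty",b)
fb=[onz("top",*f(155,409),.048),onz("top",*f(290,481),.048)]
for q in [b]+fb:
    r=q[:2]-ax1; print(q,np.linalg.norm(r),np.arctan2(-r@n,-r@e))
# chute mouth end corners, top edge approx z
for z in(.10,.107): 
  m=(onz("top",*f(174,486),z)+onz("top",*f(239,507),z))/2; r=m[:2]-ax1; print("chute end",np.linalg.norm(r),np.arctan2(-r@n,-r@e))
for u in((141,283),(417,220)): print(onz("top",*f(*u),.05))
p=cv2.imread("pics/top0.png");hsv=cv2.cvtColor(p,cv2.COLOR_BGR2HSV)
m=((hsv[...,0]<8)|(hsv[...,0]>170))&(hsv[...,1]>150);m[:, :305]=0;m[:,360:]=0;m[:200]=0;m[255:]=0
c,_=cv2.findContours(m.astype(np.uint8),0,1);k=max(c,key=cv2.contourArea);(u,v),r=cv2.minEnclosingCircle(k);print(u,v,r,onz("top",u,v,.048),onz("top",u+r,v,.048))
```

```text
[ 0.76556727 -0.05033618  0.236     ] [ 0.54592742 -0.05783087  0.236     ] 0.21976768402661345
yaw 0.03410937829822017 axis [ 0.57391113 -0.05687599]
axis from hinge [ 0.57686982 -0.05670051] [ 0.62827306 -0.09697094]
tip [ 0.55674799 -0.17128701  0.226     ] 0.10314413740527609 -0.07401784696695286 -0.07183363704738346
empty [ 0.48735891 -0.19283426  0.048     ]
[ 0.48735891 -0.19283426  0.048     ] 0.16117052500884232 0.9697832917268883
[0.47853829 0.06920234 0.048     ] 0.15808770247972814 -0.9572848709667927
[ 0.40909984 -0.05996066  0.048     ] 0.16484015768219903 -0.015395174280716325
chute end 0.19567892229264752 -0.4306855395185368
chute end 0.19578567425490712 -0.42965518416301196
[0.60108188 0.0832759  0.05      ]
[ 0.66338776 -0.18645431  0.05      ]
328.66070556640625 225.69642639160156 18.352611541748047 [ 0.48692855 -0.19159719  0.048     ] [ 0.48674401 -0.25021341  0.048     ]
```

```bash
python3 -m inch '[[1,[0.2,-0.2,-0.5],[0,0,0.02]],[1,[0.6,-0.73,-1],[0,0,0.059]],[1,[0.6,-0.73,-1],[0,0,0.059]],[1,[0.6,-0.73,-1],[0,0,0.059]],[1,[0.6,-0.73,-1],[0,0,0.059]]]' 30; python3 -c "
from h import *
s=sense();print(s['t'],s['tcp_pos'],R.from_quat(s['tool_rot']).as_matrix().round(3),s['q'],s['finger_gap'])"
```

```text
t: 0.6
tcp_pos: [0.2557, -0.4928, 0.3317]
tool_rot: [1.0, 0.001, 0.0, 0.001]
force: [-0.1, 0.5, -0.2]
finger_gap: 0.145
0.6 [ 0.25567684 -0.49277142  0.33170135] [[ 1.     0.001  0.   ]
 [ 0.001 -1.    -0.002]
 [ 0.     0.002 -1.   ]] [-1.29326245e+00  3.27835968e-01  1.47884794e+00 -4.11702984e-04
  1.33340343e+00  2.76549596e-01] 0.14475786852143188
```

```bash
python3 -m inch '[[1,[0.2,-0.46,0],[0,0,0]],[1,[0.4,-0.92,0],[0,0,0]],[1,[0.4,-0.92,0],[0,0,0]]]' | sed -n 2p
python3 -m inch '[[1,[0.2,-0.46,0],[0,0,0]],[1,[0.4,-0.92,0],[0,0,0]],[1,[0.4,-0.92,0],[0,0,0]]]' | sed -n 2p
python3 -m inch '[[1,[0.2,-0.46,0],[0,0,0]],[1,[0.4,-0.92,0],[0,0,0]],[1,[0.4,-0.92,0],[0,0,0]]]' | sed -n 2p
python3 -m inch '[[1,[0.2,-0.46,0],[0,0,0]],[1,[0.4,-0.92,0],[0,0,0]],[1,[0.4,-0.92,0],[0,0,0]]]' | sed -n 2p
python3 -m inch '[[1,[0.2,-0.46,0],[0,0,0]],[1,[0.4,-0.92,0],[0,0,0]],[1,[0.4,-0.92,0],[0,0,0]]]' | sed -n 2p
python3 -m inch '[[1,[0.2,-0.46,0],[0,0,0]],[1,[0.3,-0.92,0],[0,0,0]],[1,[0.3,-0.92,0],[0,0,0]],[1,[0.3,-0.92,0],[0,0,0]]]'
```

```text
tcp_pos: [0.2961, -0.3958, 0.3292]
tcp_pos: [0.3361, -0.3046, 0.3297]
tcp_pos: [0.3765, -0.2136, 0.3301]
tcp_pos: [0.4171, -0.1223, 0.3305]
tcp_pos: [0.4579, -0.031, 0.3306]
t: 2.5
tcp_pos: [0.4865, 0.0573, 0.3305]
tool_rot: [1.0, 0.0, -0.001, 0.001]
force: [-0.3, -1.4, 0.3]
finger_gap: -0.0
```

```bash
python3 -m inch '[[1,[-0.15,-0.05,0.4],[0,0,0]],[1,[-0.15,-0.05,1],[0,0,0]],[1,[-0.15,-0.05,1],[0,0,0]]]' | sed -n 2p
python3 -m inch '[[1,[0,0,0.4],[0,0,0]],[1,[0,0,0.8],[0,0,0]],[1,[0,0,1],[0,0,0]],[1,[0,0,1],[0,0,0]]]'
python3 - <<'E'
from h import *
p,d=snapshot("top");q,_=snapshot("scene")
cv2.imwrite("pics/a.png",np.hstack([cv2.resize(p[150:290,200:360],None,fx=2.5,fy=2.5),cv2.resize(q[150:290,180:340],None,fx=2.5,fy=2.5)]))
E
```

```text
tcp_pos: [0.4672, 0.0616, 0.2271]
t: 3.2
tcp_pos: [0.4704, 0.062, 0.1297]
tool_rot: [1.0, -0.002, -0.002, 0.0]
force: [-0.5, 0.1, 0.6]
finger_gap: -0.006
```

View pics/a.png

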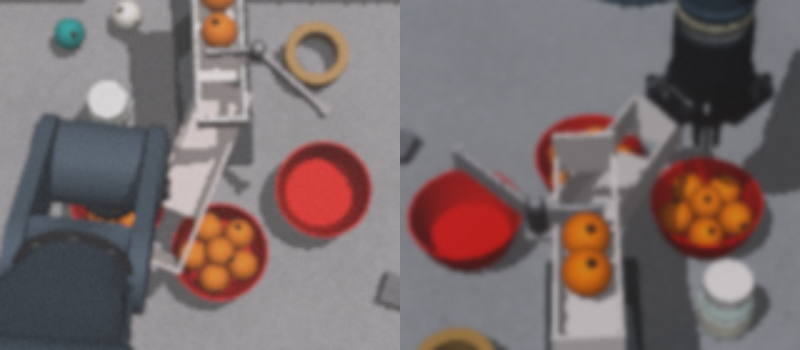

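Run:
```python
import numpy as np
for b in(-.4,-.2,0,.2,.4,.6,.8,.9,1.0):
    s,c=np.sin(b),np.cos(b);n=np.array([s,-c]);d=np.array([-c,-s])
    print(b,(np.array([.575,-.057])+.137*d-(.031+.011*abs(s)+.0145*abs(c))*n).round(4))
```

```text
-0.4 [0.4678 0.0411]
-0.2 [0.4501 0.0167]
0 [ 0.438  -0.0115]
0.2 [ 0.4313 -0.0378]
0.4 [ 0.4299 -0.0656]
0.6 [ 0.4342 -0.0938]
0.8 [ 0.4444 -0.1211]
0.9 [ 0.4517 -0.1341]
1.0 [ 0.4605 -0.1463]
```

```bash
python3 -m inch '[[1,[0,0,0.18],[0,0,0]],[1,[0,0,0.18],[0,0,0]],[1,[-0.02,0.12,0.18],[0,0,0]],[1,[-0.02,0.21,0.18],[0,0,0]],[1,[-0.08,0.29,0.18],[0,0,0]],[1,[-0.14,0.37,0.18],[0,0,0]],[1,[-0.2,0.45,0.18],[0,0,0]],[1,[-0.24,0.54,0.18],[0,0,0]],[1,[-0.28,0.64,0.18],[0,0,0]],[1,[-0.32,0.735,0.18],[0,0,0]],[1,[-0.32,0.735,0.18],[0,0,0]]]'
python3 - <<'E'
from h import *
p,d=snapshot("top");q,_=snapshot("scene")
cv2.imwrite("pics/b.png",np.hstack([cv2.resize(p[150:290,200:360],None,fx=2.5,fy=2.5),cv2.resize(q[150:290,180:340],None,fx=2.5,fy=2.5)]))
E
```

```text
t: 4.4
tcp_pos: [0.4379, -0.0108, 0.1131]
tool_rot: [1.0, -0.001, -0.001, 0.0]
force: [0.5, -0.6, -0.0]
finger_gap: -0.002
```

View pics/b.png

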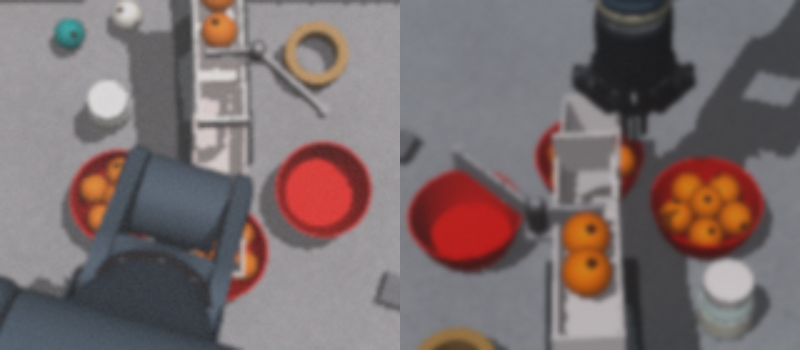

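```bash
python3 -m inch '[[1,[-0.03,0.09,0],[0,0,0]],[1,[-0.05,0.18,0],[0,0,0]],[1,[-0.065,0.26,0],[0,0,0]],[1,[-0.075,0.35,0],[0,0,0]],[1,[-0.08,0.44,0],[0,0,0]],[1,[-0.08,0.54,0],[0,0,0]],[1,[-0.07,0.63,0],[0,0,0]],[1,[-0.06,0.72,0],[0,0,0]],[1,[-0.04,0.82,0],[0,0,0]],[1,[-0.04,0.82,0],[0,0,0]]]' 
python3 -m inch '[[1,[0.03,0.09,0],[0,0,0]],[1,[0.06,0.18,0],[0,0,0]],[1,[0.1,0.26,0],[0,0,0]],[1,[0.14,0.33,0],[0,0,0]],[1,[0.16,0.37,0],[0,0,0]],[1,[0.16,0.37,0],[0,0,0]]]'
python3 - <<'E'
from h import *
p,d=snapshot("top");q,_=snapshot("scene")
cv2.imwrite("pics/d.png",np.hstack([cv2.resize(p[150:290,240:400],None,fx=2.5,fy=2.5),cv2.resize(q[150:290,160:320],None,fx=2.5,fy=2.5)]))
E
```

```text
t: 5.5
tcp_pos: [0.4355, -0.0933, 0.1133]
tool_rot: [1.0, -0.001, 0.0, 0.001]
force: [1.1, 0.4, 0.3]
finger_gap: -0.002
t: 6.1
tcp_pos: [0.4516, -0.1297, 0.1134]
tool_rot: [1.0, -0.001, 0.001, 0.001]
force: [0.5, 0.2, -0.5]
finger_gap: 0.004
```

View pics/d.png

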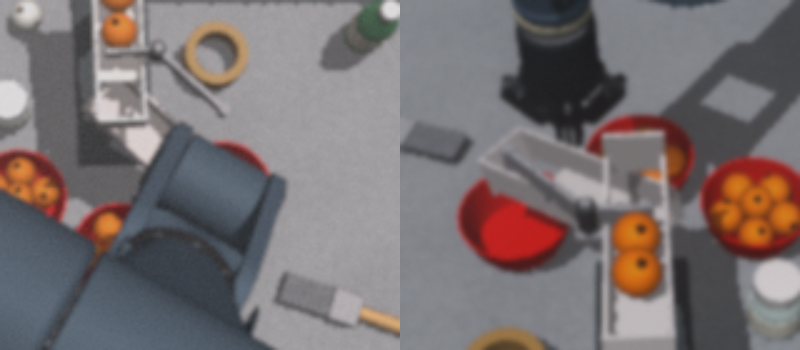

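```bash
python3 -m inch '[[1,[0.03,0.07,0],[0,0,0]],[1,[0.065,0.125,0],[0,0,0]],[1,[0.065,0.125,0],[0,0,0]]]' | sed -n 2p
python3 -m inch '[[1,[-0.25,-0.15,0],[0,0,0]],[1,[-0.5,-0.3,0],[0,0,0]],[1,[-0.5,-0.3,-0.4],[0,0,0]],[1,[-0.5,-0.3,-1],[0,0,0]]]' |sed -n 2p
python3 -m inch '[[1,[0,-0.5,-0.5],[0,0,0]],[1,[0,-1,-1],[0,0,0]],[1,[0,-1,-1],[0,0,0]]]' |sed -n 2p
python3 - <<'E'
from h import *
p,d=snapshot("top");q,_=snapshot("scene")
cv2.imwrite("pics/top1.png",p)
cv2.imwrite("pics/e.png",np.hstack([cv2.resize(p[150:290,240:400],None,fx=2.5,fy=2.5),cv2.resize(q[150:290,160:320],None,fx=2.5,fy=2.5)]))
E
```

```text
tcp_pos: [0.4582, -0.1422, 0.1134]
tcp_pos: [0.4051, -0.1101, 0.2026]
tcp_pos: [0.4077, -0.0102, 0.3057]
```

View pics/e.png

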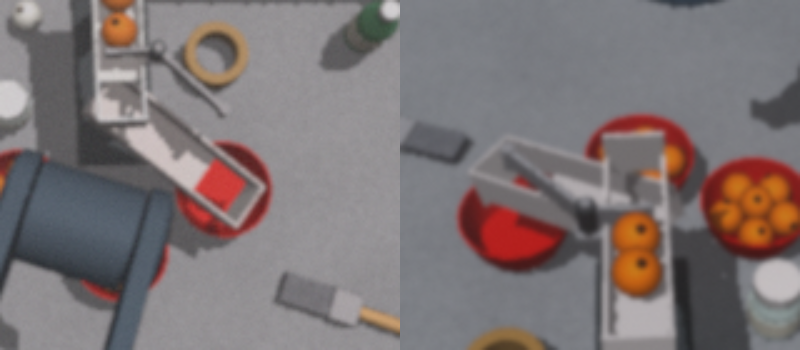

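Run:
```python
from h import *
f=lambda x,y:(240+(x+.5)/2.5-.5,150+(y+.5)/2.5-.5)
a=np.array([.575,-.057])
for z in(.1,.115):
    m=(onz("top",*f(265,187),z)+onz("top",*f(238,228),z))[:2]/2; d=(m-a)/np.linalg.norm(m-a); M=a+.16*d
    print(m,np.linalg.norm(m-a),np.arctan2(-d[1],-d[0]),M,M-[.4871,-.192])
# opening centre: floor end to end plate; expected on pixel
print(onz("top",*f(220,186),.08))
```

```text
[ 0.4603875  -0.21924744] 0.19864605570657065 0.9557842288805986 [ 0.48268506 -0.18768263] [-0.00441494  0.00431737]
[ 0.45919093 -0.21664847] 0.19722924633726419 0.943225705836598 [ 0.4810512  -0.18651302] [-0.0060488   0.00548698]
[ 0.4888031  -0.18408451  0.08      ]
```

```bash
python3 - <<'E'
import numpy as np
H=np.array([.6255,-.097])
for g in(-.15,0,.2,.4,.6,.8,1,1.2,1.3,1.4,1.45):
    th=np.pi*1.25+.034+g;u=np.array([np.cos(th),np.sin(th)]);t=np.array([-u[1],u[0]])
    print(g,(H+.078*u-(.003+.011*abs(t[0])+.0145*abs(t[1]))*t).round(4))
E
python3 -m inch '[[1,[0.4,0.3,-0.1],[0,0,0]],[1,[0.8,0.7,-0.1],[0,0,0]],[1,[0.8,1,-0.1],[0,0,0]],[1,[0.8,1,-0.1],[0,0,0]]]' |sed -n 2p
```

```text
-0.15 [ 0.5512 -0.1288]
0 [ 0.557  -0.1397]
0.2 [ 0.5676 -0.153 ]
0.4 [ 0.5815 -0.1639]
0.6 [ 0.5979 -0.1717]
0.8 [ 0.6146 -0.1756]
1 [ 0.628  -0.1768]
1.2 [ 0.642  -0.1756]
1.3 [ 0.6492 -0.174 ]
1.4 [ 0.6563 -0.1716]
1.45 [ 0.6598 -0.1701]
tcp_pos: [0.489, -0.1161, 0.3122]
```

```bash
python3 -m inch '[[1,[0.4,0.1,0],[0,0,0]],[1,[0.57,0.15,0],[0,0,0]],[1,[0.57,0.15,0],[0,0,0]],[1,[0.57,0.15,0.4],[0,0,0]],[1,[0.57,0.15,0.7],[0,0,0]],[1,[0.57,0.15,1],[0,0,0]],[1,[0.57,0.15,1],[0,0,0]],[1,[0.57,0.15,1],[0,0,0]]]'
python3 - <<'E'
from h import *
p,d=snapshot("top");q,_=snapshot("scene")
cv2.imwrite("pics/g.png",np.hstack([cv2.resize(p[120:260,240:400],None,fx=2.5,fy=2.5),cv2.resize(q[150:290,160:320],None,fx=2.5,fy=2.5)]))
E
```

```text
t: 8.5
tcp_pos: [0.5434, -0.1259, 0.2132]
tool_rot: [1.0, -0.0, -0.001, -0.0]
force: [0.3, 0.0, 0.7]
finger_gap: 0.0
```

View pics/g.png

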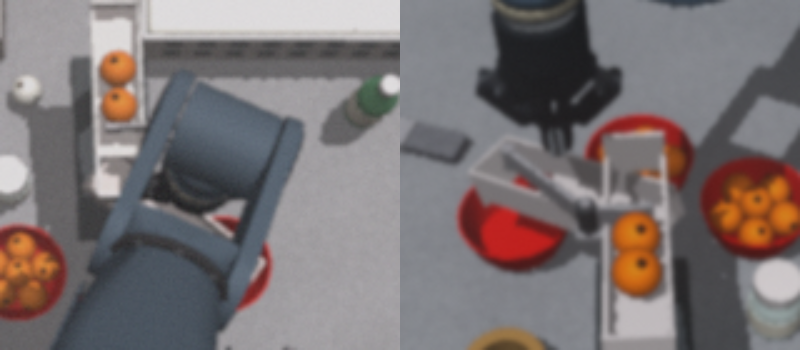

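```bash
python3 -m inch '[[1,[0.07,0.07,0.02],[0,0,0]],[1,[0.13,0.14,0.03],[0,0,0]],[1,[0.18,0.2,0.03],[0,0,0]],[1,[0.24,0.27,0.03],[0,0,0]],[1,[0.31,0.33,0.03],[0,0,0]],[1,[0.375,0.38,0.03],[0,0,0]],[1,[0.46,0.42,0.03],[0,0,0]],[1,[0.54,0.455,0.03],[0,0,0]],[1,[0.62,0.48,0.03],[0,0,0]],[1,[0.7,0.495,0.03],[0,0,0]],[1,[0.77,0.505,0.03],[0,0,0]],[1,[0.84,0.51,0.03],[0,0,0]],[1,[0.91,0.505,0.03],[0,0,0]],[1,[0.98,0.495,0.03],[0,0,0]]]'
python3 -m inch '[[1,[0.07,-0.015,0],[0,0,0]],[1,[0.12,-0.03,0],[0,0,0]],[1,[0.16,-0.045,0],[0,0,0]],[1,[0.18,-0.055,0],[0,0,0]],[1,[0.18,-0.055,0],[0,0,0]]]'
python3 - <<'E'
from h import *
p,d=snapshot("top");q,_=snapshot("scene")
cv2.imwrite("pics/i.png",np.hstack([cv2.resize(p[120:260,240:400],None,fx=2.5,fy=2.5),cv2.resize(q[150:290,160:320],None,fx=2.5,fy=2.5)]))
E
```

```text
t: 10.0
tcp_pos: [0.6428, -0.1758, 0.2103]
tool_rot: [1.0, -0.0, -0.0, 0.0]
force: [-1.7, -0.1, 0.0]
finger_gap: -0.002
t: 10.5
tcp_pos: [0.6607, -0.1702, 0.2103]
tool_rot: [1.0, -0.0, 0.0, 0.0]
force: [0.2, 0.2, -0.2]
finger_gap: -0.0
```

View pics/i.png

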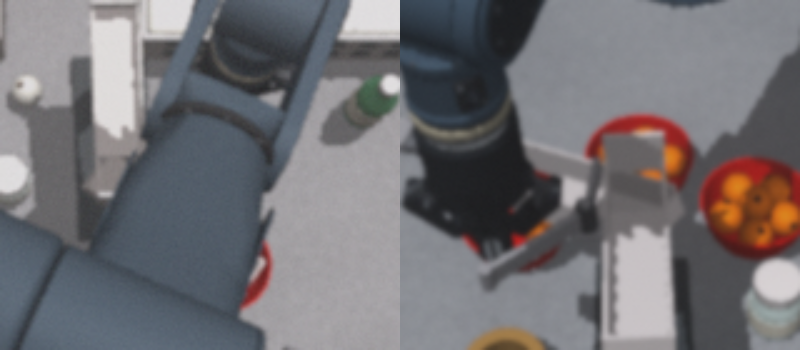

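```bash
python3 -m inch '[[1,[0.03,-0.025,0],[0,0,0]],[1,[0.04,-0.03,0],[0,0,0]]]' | sed -n 4p
python3 -m inch '[[1,[-0.15,0,0],[0,0,0]],[1,[-0.25,0,0],[0,0,0]],[1,[-0.25,0,-0.4],[0,0,0]],[1,[-0.25,0,-0.8],[0,0,0]],[1,[-0.25,0,-1],[0,0,0]]]' |sed -n 2p
python3 -m inch '[[1,[-0.4,0.4,-0.1],[0,0,0]],[1,[-0.8,0.8,-0.1],[0,0,0]],[1,[-1,1,-0.1],[0,0,0]]]' |sed -n 2p
python3 -m inch '[[1,[-0.4,0.4,0],[0,0,0]],[1,[-0.8,0.8,0],[0,0,0]],[1,[-1,1,0],[0,0,0]]]' |sed -n 2p
python3 -m inch '[[1,[-0.4,0.4,0],[0,0,0]],[1,[-0.8,0.8,0],[0,0,0]],[1,[-0.8,1,0],[0,0,0]],[1,[-0.8,1,0],[0,0,0]]]' |sed -n 1,3p
python3 - <<'E'
from h import *
p,d=snapshot("top");q,_=snapshot("scene")
np.save("pics/topf.npy",d);cv2.imwrite("pics/topf.png",p)
cv2.imwrite("pics/j.png",np.hstack([cv2.resize(p[120:260,240:400],None,fx=2.5,fy=2.5),cv2.resize(q[150:290,160:320],None,fx=2.5,fy=2.5)]))
E
```

```text
force: [-4.3, -3.1, 1.4]
tcp_pos: [0.6407, -0.1677, 0.3146]
tcp_pos: [0.538, -0.2681, 0.3212]
tcp_pos: [0.4373, -0.3685, 0.3207]
t: 12.3
tcp_pos: [0.357, -0.4711, 0.3205]
tool_rot: [1.0, -0.003, 0.0, 0.002]
```

View pics/j.png

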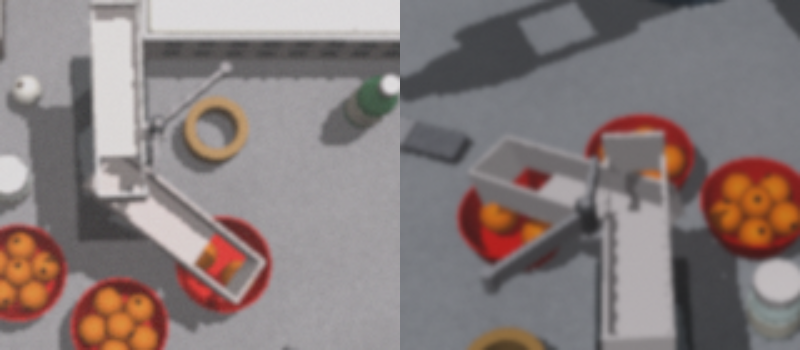

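```bash
python3 -m inch '[[1,[0,0,0],[0,0,0]],[1,[0,0,0],[0,0,0]],[1,[0,0,0],[0,0,0]],[1,[0,0,0],[0,0,0]],[1,[0,0,0],[0,0,0]],[1,[0,0,0],[0,0,0]],[1,[0,0,0],[0,0,0]],[1,[0,0,0],[0,0,0]],[1,[0,0,0],[0,0,0]],[1,[0,0,0],[0,0,0]],[1,[0,0,0],[0,0,0]],[1,[0,0,0],[0,0,0]],[1,[0,0,0],[0,0,0]],[1,[0,0,0],[0,0,0]],[1,[0,0,0],[0,0,0]]]' |sed -n 1p
python3 - <<'E'
from h import *
p,d=snapshot("top");q,e=snapshot("scene")
cv2.imwrite("pics/k.png",np.hstack([cv2.resize(p[185:255,300:360],(400,467),interpolation=2),cv2.resize(q[200:270,180:240],(400,467),interpolation=2)]))
p0=cv2.imread("pics/topf.png"); print("change",cv2.absdiff(p0,p)[200:255,305:355].max(-1).mean())
for n,f,D in(("top",p,d),("scene",q,e)):
    P=cloud(n,D);h=cv2.cvtColor(f,cv2.COLOR_BGR2HSV);m=cv2.inRange(h,(6,150,60),(22,255,255))
    k,l,s,c=cv2.connectedComponentsWithStats(m)
    for i in range(1,k):
        M=np.median(P[l==i],0)
        if s[i,4]>15 and np.hypot(*(M[:2]-[.487,-.192]))<.08: print(n,s[i],c[i],M.round(3),onz(n,*c[i],.03).round(3))
hsv=cv2.cvtColor(p,cv2.COLOR_BGR2HSV)
m=((hsv[...,0]<6)|(hsv[...,0]>170))&(hsv[...,1]>150);m[:, :305]=0;m[:,360:]=0;m[:200]=0;m[255:]=0
pts=np.argwhere(m)[:,::-1].astype(np.float32);(u,v),r=cv2.minEnclosingCircle(pts);print(u,v,r,onz("top",u,v,.048))
E
```

```text
t: 13.9
change 2.572
top [320 217   7  11  45] [323.24444444 222.31111111] [ 0.499 -0.175  0.041] [ 0.5   -0.177  0.03 ]
top [329 224   8   9  35] [331.97142857 227.17142857] [ 0.484 -0.203  0.036] [ 0.484 -0.205  0.03 ]
scene [191 232  16  11 128] [198.4609375 237.       ] [ 0.488 -0.215  0.034] [ 0.485 -0.216  0.03 ]
scene [208 238  11   9  59] [212.22033898 241.45762712] [ 0.509 -0.176  0.041] [ 0.501 -0.177  0.03 ]
322.9596252441406 232.73292541503906 27.07965660095215 [ 0.46454742 -0.17297608  0.048     ]
```

View pics/k.png

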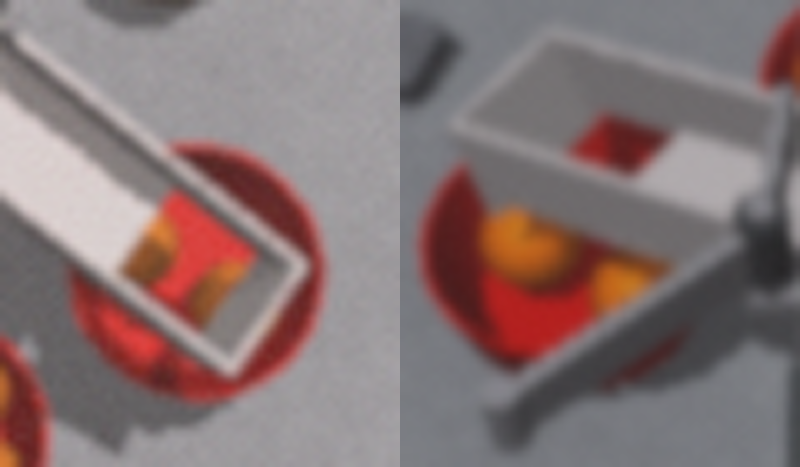

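```bash
python3 -c "
from station import *
print(sense()['force']);print(sign_off())"
```

```text
[ 0.50629794 -0.26988308 -0.62348338]
the job is handed in; nothing more can be done
None
```

I swung the chute round with the closed fingertips until its mouth was over the empty bowl on the -y side. I then pushed the gate's arm to its stop, backed the arm away and handed the job in at about 14 s.

- **Chute:** its mouth was measured about 6–8 mm from the bowl's centre before I opened the gate. I judged that close enough and did not nudge it further.
- **Gate:** the stop was felt at about 5 N, and the last pictures show the arm swung fully aside.
- **Fruit:** the trough is empty and two loquats lie in the bowl, roughly 25 mm from its centre. There was no visible movement between the pictures 1.5 s apart.
- **Bowl and surroundings:** by eye, the bowl's rim is at its starting pixel. I saw nothing else on the table shifted, though I did not measure each item.
- **One check that disagreed:** the last automatic circle fit of the bowl's rim was off by about 30 mm. I took this to be red pixels from the neighbouring full bowl in the mask, and relied on reading the rim from the close crop instead.

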